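# Seat a condenser lens in its inspection nest

### The job

Pick the short round black condenser lens mount (50 mm across) off the white tray, set it down gently, flat on the sloping steel bed of the inspection nest, and nudge it down the slope until it sits flat on the bed and touches both stop screws at once, then leave it there. The screws stand out by amounts nobody has measured, so feel for each contact and never press the lens on a stop with more than about 10 N. Do not disturb the other things on the bench.

Things in the scene. Friction and masses are not known exactly. Their poses are not given: they have to be found in the camera images.
- lens: The lens mount: a black disc, 50 mm diameter, 24 mm high, about 0.2 to 0.4 kg, loose, with a glass window on top. Starts lying flat on the tray. Origin at the centre of its underside, z up through its axis; its yaw is of no account.
- lens_center (a point): Centre of the lens mount, 12 mm above its underside, on its axis.
- tray: White fixed tray 100 x 200 mm, upper face 8 mm above the bench, with 12 mm high end lips. Origin at the centre of its underside; y is its long direction. The lens lies on it 45 mm from its middle on the -y side (within 8 mm), a small steel objective on the +y side; across the tray (x) there is room for fingers.
- bed: Flat steel bed of the nest, 140 mm (its x) by 130 mm (its y), its origin in the middle of its upper face. It slopes 0.16 rad: its x axis points down the slope towards the stops, its z is square to the face, out of it. A push of 1 to 3 N slides the lens, but friction holds it on the slope where it is left and it can jam on one tip: push it sideways round that tip, and end with a push between the two tips.
- nest: The whole nest: aluminium base 150 x 130 mm standing fixed on the bench, with the bed and the two stops on it. Origin at the centre of its underside, z straight up, x towards the stops. The middle of the bed's face is 34 mm above it.
- stop_left: Left stop: aluminium block 20 x 22 mm, 22 mm high, fixed at bed x 48, y +18 mm. Origin at the centre of its foot on the bed's face; its x points straight up the slope, the way its locked steel screw sticks out. The screw's ball tip (10 mm diameter, centred at bed y +18 mm, 12 mm above the bed) ends 17 to 35 mm from the origin along x: set anew each time, not measured.
- stop_right: Right stop, the same at bed x 48, y -18 mm; its screw has its own unknown setting (tip end 17 to 35 mm from the origin along x). Seated, the lens rests on both ball tips, its rim against each; with both screws half-way its centre is at bed x 3, y 0 mm, with unequal screws up to 10 mm aside, away from the longer one's tip.
- objective: Bystander: small steel microscope objective, 28 mm diameter, 40 mm high, standing on the tray. Origin under its centre.
- dropper: Bystander: amber dropper bottle, 26 mm diameter, 62 mm high, standing on the bench. Origin under its centre.
- jar: Bystander: white jar, 56 mm diameter, 75 mm high. Origin under its centre.
- eyepiece: Bystander: black eyepiece, 36 mm diameter, 46 mm high. Origin under its centre.
- rack: Bystander: white tube rack, 70 x 160 mm, 70 mm high over the tubes. Origin under its centre.
- slidebox: Bystander: cardboard slide box, 85 x 55 mm, 30 mm high. Origin under its centre.
- dish: Bystander: closed glass specimen dish, 46 mm diameter, 14 mm high. Origin under its centre.
Mind the look-alikes: they are no part of the job. Leave any green, red or yellow look-alike of the lens alone.

How it is judged (in metres and radians):
On the way, in this order (a step that is already met when the one before it is completed fails the run):
1. the lens lies flat on the bed (z of lens_center in the frame of bed between 0.0095 and 0.0145 m and x of lens_center in the frame of bed between -0.065 and 0.03 m and angle between the z axis of lens and the z axis of bed, either way round below 0.06 rad), for 0.2 s.
2. the lens touches both stop screws at once (all of step 1 and contact force between lens and stop_left above 0.05 N and contact force between lens and stop_right above 0.05 N), for 0.2 s.
At the end, for the whole second after the job is handed in: The lens lies flat on the bed (within 0.06 rad, its centre 9.5 to 14.5 mm above the bed's face), at rest, in contact with both stop screws (more than 0.05 N on each), and let go (all of step 2 and linear speed of lens below 0.005 m/s); the robot touches nothing.
It fails at once if the lens is pressed against a stop with more than 15 N (contact force between lens and stop_left above 15 N or contact force between lens and stop_right above 15 N).
It fails at once if the lens is dropped or pressed on the nest with more than 40 N (contact force between lens and nest above 40 N).
It fails at once if a bystander is moved by more than 20 mm (distance of any of objective, dropper, jar, eyepiece, rack, slidebox, dish from where it was at the start of the episode above 0.02 m).
It also fails if it takes over 72 s, if anything falls off the work surface, if the arm or the gripper's body presses on something with over 40 N, if the wrist force passes 120 N, or if a joint passes its speed limit or range.

### The arm

A 6-joint arm with a two-finger parallel gripper is mounted at the origin on the work surface. World frame = base frame: x ahead of the robot, y to its left, z up, the work surface at z = 0. Lengths are in mm, angles in rad, forces in N, time in s.
With the tool pointing down it reaches from about 300 to 850 mm from the base axis. Payload 5.4 kg.
Tool frame: the origin (TCP) lies at the very end of the fingers, on their centre line; the grasp point (between the pads) lies ctrl.grasp_offset behind it (ctrl.grasp_offset is the distance from the TCP to the grasp point, in mm); z points along the fingers, y is the line along which they close (so a half turn about z gives the same grasp; the last joint's range is limited). The gripper opens to 85 mm and grips with 20 to 120 N. Pads are 22 mm wide; open, the fingers measure 114 mm over their backs; the gripper's body (76 mm by 85 mm) begins 54 mm behind the grasp point. The pads swing forward as they close: fully open they stand 13 mm farther back than shut.
Start: joints at [-1.504, 0.158, 1.597, -0, 1.386, -0.21], TCP at [157.112, -553.102, 231.299] pointing down, gripper open.
Joint ranges: [-2.91, 2.91], [-0.94, 2.29], [0.18, 2.7], [-1.29, 4.43], [0.17, 2.64], [-3, 3]. Speed limits (rad/s): [2.57, 2.57, 3.14, 3.14, 3.14, 3.14].

### API

Orientations are given as a unit quaternion [w, x, y, z].
In Python, from plant import ctrl gives the robot as it stands.
- The arm moves only by the tool drive_tool, never from a script. Its argument "series" is a list of rows, each a list of 7 numbers: the gripper command: -1 is shut, 1 is fully open, values between are in proportion, then the shift along the tool's x, y, z in m, then the turn, a rotation vector about the tool's x, y, z in rad. A call has exactly 5 rows; each row is the pose to reach, as a shift and turn from the pose commanded when the call began, along the tool's axes at that moment; what a row does not reach only later rows make up. A row lasts 1/8 s, in which the tool goes at most 62.5 mm and 10.7 degrees, less where a joint would pass 70% of its speed; a pose out of reach is approached as far as the arm can. A call with a gripper value outside its range is refused whole. The fingers move at their own pace and stop on an object; "grip_force" is the grip in N (left out, the last holds). Time passes only in rows, so rows that repeat a pose let the fingers close, or fill a call up. It gives the time, the measured TCP pose, the force, the opening and the grip force at its end, in the units of the state.
- ctrl.state(): the state, without advancing time (a new reading comes with each control period).
- ctrl.read_camera(name): name is "scene" or "top" or "wrist"; returns (picture, depth): 420x560x3 uint8, blue, green, red; 420x560 float32, mm along the optical axis (not along the pixel's ray), 0 where there is no reading.
- ctrl.calibration(name): a dict with "fovy" (degrees; the focal length in pixels is half the picture's height over the tangent of half this angle, whatever the lens; pixels are square), "cx", "cy" (the principal point, pixels), "R" (3x3) and "t" (3): a world point X has camera coordinates R X + t. Camera axes: x right, y down, z forward; pixel columns grow to the right and rows downward; lengths in mm; the calibration is good to about 2 mm. The wrist camera is an equidistant fisheye: a pixel r from the principal point sees the ray r / f radians off the axis. A picture is of the moment at which its call begins: read the wrist's pose just before it. calibration takes no time and is no camera call; for the wrist camera it gives the pose at the moment of the call.
- ctrl.close_job(): hands the job in; it is judged then, once.
The state is a dict: "time": time; "joints": joint angles; "qd": joint speeds; "joint_torque": joint torques, N m; "ee_pos": TCP position; "ee_rot": TCP orientation; "contact_force": force on the tool from outside, world axes, zero at the start; "moment": the same for the moment, N m; "opening": finger opening in mm; "finger_force": force on a finger pad.
Only numpy, scipy, OpenCV 4.12 (cv2) and the standard library are available. Lean on these libraries where they do the work, as an engineer would, in place of code of your own. Each camera call takes 0.05 s, during which the arm holds its last target. There are 200 camera calls.

## Working session

There is one attempt and no reset: what is moved stays moved. The work goes in short steps, Python scripts to look and compute and a tool call to move; the robot and the scene stay as the last step left them, time stands still between calls to the robot, and variables do not carry over. Pictures are saved under pics/ and viewed, at most 10 in all, crops included, and the job is handed in when it is done.

Besides the shell and the picture viewer there is one more tool, called after "Call:" as name([rows], argument=value, ...), one row to a line, values as JSON. drive_tool: Moves the arm, as the interface text tells. Its arguments: {"type":"object","properties":{"series":{"type":"array","items":{"type":"array","items":{"type":"number"}}},"grip_force":{"type":"number"}},"required":["series"]}

```bash
ls; mkdir -p pics; cat > h.py <<'E'
import numpy as np, cv2
from plant import ctrl
from scipy.spatial.transform import Rotation as Rn
def cloud(name):
    c=ctrl.calibration(name); im,d=ctrl.read_camera(name)
    R=np.array(c["R"]);t=np.array(c["t"]);f=im.shape[0]/2/np.tan(np.radians(c["fovy"])/2)
    v,u=np.mgrid[:im.shape[0],:im.shape[1]]
    x=(u-c["cx"])/f;y=(v-c["cy"])/f
    if name=="wrist":
        r=np.hypot(x,y)+1e-9;k=np.tan(np.minimum(r,1.5))/r;x=x*k;y=y*k
    P=np.stack([x*d,y*d,d],-1)
    W=(P-t)@R
    W[d==0]=np.nan
    return im,d,W
E
python3 - <<'E'
from h import *
for n in("top","scene"):
    im,d,W=cloud(n); cv2.imwrite(f"pics/{n}0.png",im); np.save(n+"0.npy",W)
print(ctrl.state(),ctrl.grasp_offset)
E
```

```text
pics
{'time': 0.1, 'joints': array([-1.50412103e+00,  1.58996351e-01,  1.59817581e+00, -7.91210659e-06,
        1.38619670e+00, -2.10090404e-01]), 'qd': array([-0.00065357, -0.00402136, -0.00133781,  0.00031839, -0.00206262,
       -0.00052211]), 'joint_torque': array([ 5.21794973e-04, -3.96989822e+01, -3.32336748e+01, -7.27347833e-05,
        4.17637886e-03,  1.01861517e-05]), 'ee_pos': array([ 157.0601492 , -552.54091679,  230.37475343]), 'ee_rot': array([-8.86096212e-04,  9.90439872e-01,  1.37942275e-01,  5.97507107e-05]), 'contact_force': array([ 1.13881257,  0.46567309, -1.48665257]), 'moment': array([0.02657335, 0.03158483, 0.00480491]), 'finger_force': 0.0, 'opening': 85.48850103421475} 18.700000000000003
```

View pics/top0.png

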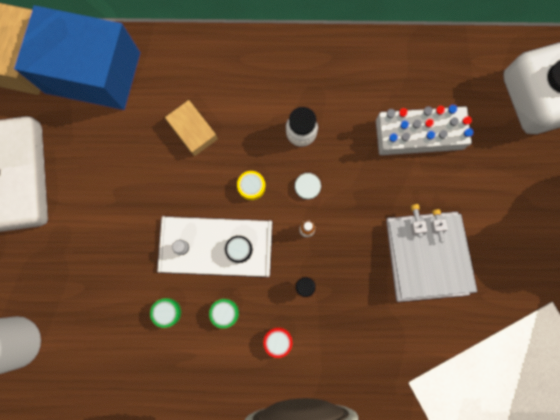

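View pics/scene0.png

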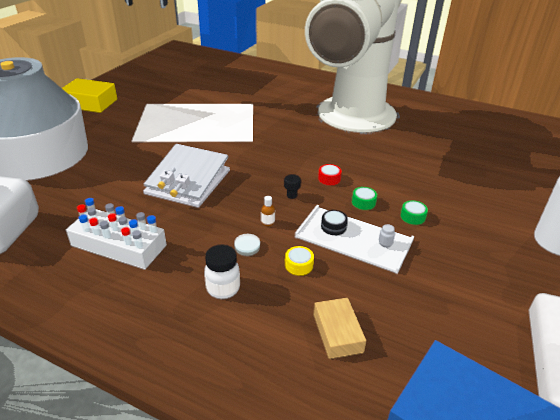

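The top view shows the lens at about (239,249) on the tray, the objective at (180,247), and the nest at (432,256) with its stops at (419,228) and (440,226). The dropper is at (307,229) and the eyepiece at (305,287).

```bash
python3 - <<'E'
from h import *
W=np.load("top0.npy"); im=cv2.imread("pics/top0.png")
for n,(u,v) in dict(lens=(239,249),obj=(180,247),bedc=(430,262),dropper=(307,229),eyep=(305,287),sl=(419,228),sr=(440,226),trayA=(165,223),trayB=(266,225),trayC=(266,270),bench=(340,250)).items(): print(n,W[v-1:v+2,u-1:u+2].reshape(-1,3).mean(0).round(1))
# lens: points z in 26..40 near
P=W.reshape(-1,3); ok=~np.isnan(P[:,2])
c=W[249,239]
m=ok&(np.hypot(P[:,0]-c[0],P[:,1]-c[1])<40)&(P[:,2]>22)
(x,y),r=cv2.minEnclosingCircle(P[m,:2].astype(np.float32));print("lens circ",x,y,r,P[m,2].mean(),P[m,:2].mean(0),m.sum())
m=ok&(P[:,2]>5)&(P[:,2]<11)&(np.hypot(P[:,0]-c[0],P[:,1]-c[1])<160)
print("tray",cv2.minAreaRect(P[m,:2].astype(np.float32)))
# nest
b=W[262,430]
m=ok&(P[:,2]>15)&(P[:,2]<75)&(np.hypot(P[:,0]-b[0],P[:,1]-b[1])<120)
print("nest",cv2.minAreaRect(P[m,:2].astype(np.float32)))
reg=W[240:295,398:465].reshape(-1,3);A=np.c_[reg[:,:2],np.ones(len(reg))]
k=np.linalg.lstsq(A,reg[:,2],rcond=None)[0];e=A@k-reg[:,2];g=abs(e)<3
k=np.linalg.lstsq(A[g],reg[g,2],rcond=None)[0];print("plane",k,np.arctan(np.hypot(*k[:2])),"downdir yaw",np.arctan2(-k[1],-k[0]),g.mean(),(A[g]@k-reg[g,2]).std())
cv2.imwrite("pics/nestcrop.png",cv2.resize(im[190:310,375:490],None,fx=5,fy=5,interpolation=cv2.INTER_CUBIC))
h=P[:,2]-(P[:,:2]@k[:2]+k[2]);m=ok&(h>8)&(h<30)&(np.hypot(P[:,0]-b[0],P[:,1]-b[1])<110)
Q=P[m];Q=Q[np.argsort(Q[:,1])]
print(len(Q));
l,a=cv2.kmeans(Q[:,:2].astype(np.float32),2,None,(3,50,.1),5,cv2.KMEANS_PP_CENTERS)[1:]
print(a);
E
```

```text
lens [499.2 120.2  32.9]
obj [500.2 221.7  47.3]
bedc [ 480.8 -215.2   36.7]
dropper [533.2   1.4  60.5]
eyep [434.4   3.5  46. ]
sl [ 539.  -194.5   48.4]
sr [ 542.9 -230.9   49.4]
trayA [546.8 259.6   8.3]
trayB [545.8  74.5   6.7]
trayC [463.8  72.8   8.5]
bench [nan nan nan]
lens circ 499.03936767578125 122.0036392211914 25.126602172851562 31.786264071153617 [498.7255807  121.44489358] 625
tray ((482.58831787109375, 130.20941162109375), (259.492431640625, 273.1937561035156), 0.3601234555244446)
nest ((503.677734375, -218.7571563720703), (162.26455688476562, 131.7381134033203), 6.101371765136719)
 ** On entry to DLASCL parameter number  4 had an illegal value
 ** On entry to DLASCL parameter number  4 had an illegal valueTraceback (most recent call last):
  File "<stdin>", line 16, in <module>
    x, resids, rank, s = _umath_linalg.lstsq(a, b, rcond,
                         ~~~~~~~~~~~~~~~~~~~^^^^^^^^^^^^^
                                             signature=signature)
                                             ^^^^^^^^^^^^^^^^^^^^
    raise LinAlgError("SVD did not converge in Linear Least Squares")
numpy.linalg.LinAlgError: SVD did not converge in Linear Least Squares
```

```bash
cat > n.py <<'E'
from h import *
W=np.load("top0.npy"); im=cv2.imread("pics/top0.png")
P=W.reshape(-1,3); P=P[~np.isnan(P[:,2])]
b=np.array([481,-215.])
reg=W[240:290,398:462].reshape(-1,3);reg=reg[~np.isnan(reg[:,2])];A=np.c_[reg[:,:2],np.ones(len(reg))]
k=np.linalg.lstsq(A,reg[:,2],rcond=None)[0]
for _ in range(4):
    g=abs(A@k-reg[:,2])<3;k=np.linalg.lstsq(A[g],reg[g,2],rcond=None)[0]
print("plane",k,np.arctan(np.hypot(*k[:2])),"downdir yaw",np.arctan2(-k[1],-k[0]),g.mean(),(A[g]@k-reg[g,2]).std())
cv2.imwrite("pics/nestcrop.png",cv2.resize(im[190:310,375:490],None,fx=5,fy=5,interpolation=cv2.INTER_CUBIC))
h=P[:,2]-(P[:,:2]@k[:2]+k[2]);near=np.hypot(P[:,0]-b[0],P[:,1]-b[1])<115
m=near&(abs(h)<2.5)&(P[:,2]>15);print("bed rect",cv2.minAreaRect(P[m,:2].astype(np.float32)),np.median(h[m]))
m=near&(h>19)&(h<26);Q=P[m,:2].astype(np.float32)
l,a=cv2.kmeans(Q,2,None,(3,50,.1),5,cv2.KMEANS_PP_CENTERS)[1:]
for i in 0,1: print(a[i],cv2.minAreaRect(Q[l[:,0]==i]),(l==i).sum(), h[m][l[:,0]==i].mean())
E
python3 n.py
```

```text
plane [-1.57563171e-01 -1.61121479e-02  1.07403779e+02] 0.15708001184817383 downdir yaw 0.10190412705279729 0.9400690304361469 1.3064998797656515
bed rect ((492.4112243652344, -219.78807067871094), (138.67807006835938, 131.39340209960938), 6.101557731628418) 0.018819933874972605
[ 547.33704 -231.05208] ((553.8450317382812, -230.38075256347656), (37.88469696044922, 22.49675941467285), 7.2563090324401855) 148 21.95853292235341
[ 542.25446 -195.48859] ((553.2777099609375, -195.02345275878906), (56.40779495239258, 22.318387985229492), 6.24534273147583) 141 22.034322609428465
```

```bash
python3 -c "
from h import *
s=ctrl.state();p=s['ee_pos'];q=s['ee_rot'];R=Rn.from_quat(np.r_[q[1:],q[0]]);print(R.as_matrix().round(3));print(R.inv().apply(np.array([499-p[0],121.7-p[1],0])))"
```

```text
[[ 0.962  0.273 -0.   ]
 [ 0.273 -0.962  0.002]
 [ 0.    -0.002 -1.   ]]
[ 513.16121299 -555.14675453    1.15145673]
```

View pics/nestcrop.png

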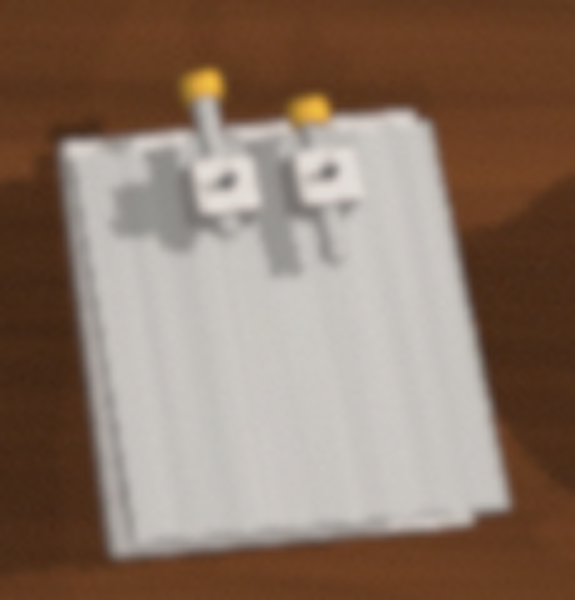

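The crop shows the left stop at (225,185) and the right at (325,175). The right screw's tip reaches further up the slope, and its yellow knob sits closer to the block. The nest yaw is about 0.108 rad and the bed centre about (492.5, -219.5, 33.5). These agree with the given sizes.

```bash
cat >> h.py <<'E'
YAW=0.108; SL=0.16; BC=np.array([492.5,-219.5,33.7])
RB=Rn.from_euler("z",YAW)*Rn.from_euler("y",SL)      # bed frame
RBT=RB*Rn.from_euler("x",np.pi)                      # tool on bed: x=bed x, z into bed
RPT=Rn.from_euler("z",np.pi/2)*Rn.from_euler("x",np.pi)  # pick tool
def pose():
    s=ctrl.state();q=s['ee_rot'];return np.array(s['ee_pos']),Rn.from_quat(np.r_[q[1:],q[0]]),s
def bed(p): return BC+RB.apply(p)
def go(p,R):
    p0,R0,s=pose();print("shift mm",R0.inv().apply(np.array(p)-p0).round(1),"turn",(R0.inv()*R).as_rotvec().round(3),"| t",round(s['time'],2),"F",np.round(s['contact_force'],1),"open",round(s['opening'],1),"bedpos",RB.inv().apply(p0-BC).round(1),"J",np.round(s['joints'],2))
E
python3 -c "
from h import *
go([499,121.7,110],RPT)"; python3 -c "
from plant import ctrl;print([a for a in dir(ctrl) if a[0]!='_'])"
```

```text
shift mm [ 513.1 -554.9  121.5] turn [-1.000e-03 -1.000e-03 -1.294e+00] | t 0.1 F [ 1.1  0.5 -1.5] open 85.5 bedpos [-396.  -294.9  135.3] J [-1.5   0.16  1.6  -0.    1.39 -0.21]
['MotionError', 'calibration', 'close_job', 'grasp_offset', 'read_camera', 'state']
```

Call:
drive_tool([
  [1, 0.513, -0.555, 0, 0, 0, -1.294],
  [1, 0.513, -0.555, 0, 0, 0, -1.294],
  [1, 0.513, -0.555, 0, 0, 0, -1.294],
  [1, 0.513, -0.555, 0, 0, 0, -1.294],
  [1, 0.513, -0.555, 0, 0, 0, -1.294],
], grip_force=30)

```text
time: 0.72
ee_pos: [298.8, -272.4, 231.0]
ee_rot: [-0.0, 0.82, 0.573, 0.0]
contact_force: [1.7, -0.3, 1.0]
opening: 85.2
finger_force: 0.0
```

```bash
python3 -c "
from h import *
go([499,121.7,110],RPT)"
```

```text
shift mm [438.8  52.4 121.1] turn [ 0.    -0.    -0.351] | t 0.72 F [ 1.7 -0.3  1. ] open 85.2 bedpos [-227.1  -31.7  163.2] J [-1.04 -0.31  2.04  0.    1.41 -0.69]
```

Call:
drive_tool([
  [1, 0.438, 0.052, 0, 0, 0, -0.351],
  [1, 0.438, 0.052, 0, 0, 0, -0.351],
  [1, 0.438, 0.052, 0, 0, 0, -0.351],
  [1, 0.438, 0.052, 0, 0, 0, -0.351],
  [1, 0.438, 0.052, 0.06, 0, 0, -0.351],
])

```text
time: 1.35
ee_pos: [441.6, 2.9, 213.7]
ee_rot: [0.002, 0.709, 0.705, 0.001]
contact_force: [0.4, -0.5, -0.3]
opening: 85.3
finger_force: 0.0
```

```bash
python3 -c "
from h import *
go([499,121.7,110],RPT)"
```

```text
shift mm [119.2  56.4 103.8] turn [ 0.004  0.001 -0.005] | t 1.35 F [ 0.4 -0.5 -0.3] open 85.3 bedpos [-55.  226.6 173.5] J [-0.27 -0.19  1.98 -0.    1.35 -0.26]
```

Call:
drive_tool([
  [1, 0.119, 0.056, 0.07, 0, 0, 0],
  [1, 0.119, 0.056, 0.1, 0, 0, 0],
  [1, 0.119, 0.056, 0.103, 0, 0, 0],
  [1, 0.119, 0.056, 0.103, 0, 0, 0],
  [1, 0.119, 0.056, 0.103, 0, 0, 0],
])

```text
time: 1.98
ee_pos: [496.7, 119.4, 110.0]
ee_rot: [0.0, 0.709, 0.705, -0.0]
contact_force: [-0.3, -0.4, 0.6]
opening: 85.3
finger_force: 0.0
```

```bash
python3 -c "
from h import *
im,d,W=cloud('wrist');cv2.imwrite('pics/w1.png',im);np.save('w1.npy',W)
P=W.reshape(-1,3);m=(P[:,2]>26)&(P[:,2]<38)&(np.hypot(P[:,0]-499,P[:,1]-122)<40)
print(cv2.minEnclosingCircle(P[m,:2].astype(np.float32)),np.nanmean(P[m],0),np.median(P[m,2]),m.sum())
go([499,121.7,12],RPT)"
```

```text
((499.612548828125, 125.29251861572266), 25.084880828857422) [499.61669165 126.33010058  30.8661117 ] 30.917360395951327 3717
shift mm [ 2.7  1.6 98.7] turn [ 0.002  0.    -0.006] | t 2.02 F [ 0.3 -0.2  0.4] open 85.5 bedpos [ 28.4 336.1  82.5] J [-0.    0.12  1.89 -0.    1.13  0.  ]
```

View pics/w1.png

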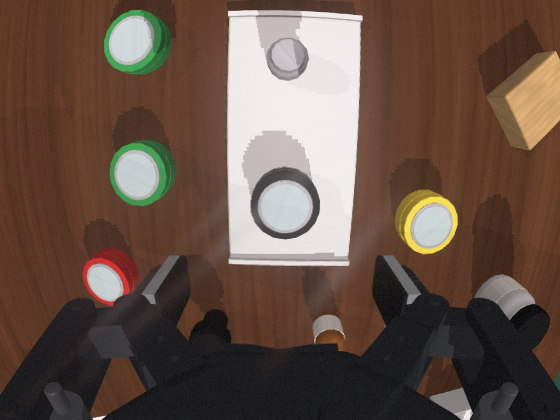

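The wrist view shows the lens at (285,203) on the tray between the open fingers, clear of the objective at (287,58). The wrist gives (499.6, 125.3) and the top camera (499, 121.7), so I take (499.3, 124).

Call:
drive_tool([
  [1, 0.005, 0.002, 0.05, 0, 0, 0],
  [1, 0.005, 0.002, 0.085, 0, 0, 0],
  [1, 0.005, 0.002, 0.099, 0, 0, 0],
  [1, 0.005, 0.002, 0.1, 0, 0, 0],
  [0.3, 0.005, 0.002, 0.1, 0, 0, 0],
])

```text
time: 2.65
ee_pos: [500.3, 124.5, 11.4]
ee_rot: [0.001, 0.709, 0.705, 0.001]
contact_force: [0.5, 0.3, 0.8]
opening: 70.1
finger_force: 0.0
```

Call:
drive_tool([
  [0.0, 0, 0, 0, 0, 0, 0],
  [-0.3, 0, 0, 0, 0, 0, 0],
  [-1, 0, 0, 0, 0, 0, 0],
  [-1, 0, 0, 0, 0, 0, 0],
  [-1, 0, 0, 0, 0, 0, 0],
])

```text
time: 3.28
ee_pos: [499.9, 124.7, 11.2]
ee_rot: [0.001, 0.709, 0.705, 0.001]
contact_force: [-2.2, -0.9, 6.7]
opening: 48.5
finger_force: 30.6
```

```bash
python3 -c "
from h import *
go([499,124,10],RPT);print(pose()[2]['finger_force'])"
```

```text
shift mm [-0.7 -0.9  1.2] turn [ 0.002  0.    -0.005] | t 3.27 F [-2.2 -0.9  6.7] open 48.5 bedpos [ 47.4 341.4 -15.1] J [ 0.01  0.3   1.92 -0.    0.92  0.02]
30.561441779136658
```

Call:
drive_tool([
  [-1, 0, 0, -0.015, 0, 0, 0],
  [-1, 0, 0, -0.06, 0, 0, 0],
  [-1, 0, 0, -0.11, 0, 0, 0],
  [-1, 0, 0, -0.13, 0, 0, 0],
  [-1, 0, 0, -0.13, 0, 0, 0],
])

```text
time: 3.9
ee_pos: [500.0, 124.8, 142.0]
ee_rot: [0.002, 0.709, 0.705, 0.002]
contact_force: [-0.4, -0.0, -2.6]
opening: 48.8
finger_force: 32.6
```

```bash
python3 -c "
from h import *
go(bed([-30,0,80]),RBT)"
```

```text
shift mm [-346.2  -22.5   24.4] turn [ 0.12  -0.134  1.454] | t 3.9 F [-0.4 -0.  -2.6] open 48.8 bedpos [ 26.7 341.5 114. ] J [0.01 0.09 1.86 0.   1.19 0.02]
```

Call:
drive_tool([
  [-1, -0.346, -0.022, 0, 0.12, -0.134, 1.454],
  [-1, -0.346, -0.022, 0, 0.12, -0.134, 1.454],
  [-1, -0.346, -0.022, 0, 0.12, -0.134, 1.454],
  [-1, -0.346, -0.022, 0, 0.12, -0.134, 1.454],
  [-1, -0.346, -0.022, 0, 0.12, -0.134, 1.454],
])

```text
time: 4.53
ee_pos: [475.7, -188.3, 138.0]
ee_rot: [0.002, 0.95, 0.308, -0.056]
contact_force: [1.5, -0.6, -2.4]
opening: 48.6
finger_force: 32.4
```

```bash
python3 -c "
from h import *
go(bed([-30,0,80]),RBT)"
```

```text
shift mm [-17.1  27.4  21.7] turn [ 0.039 -0.042  0.518] | t 4.53 F [ 1.5 -0.6 -2.4] open 48.6 bedpos [-29.8  32.9 100.8] J [-0.56  0.16  1.8  -0.09  1.26  0.42]
```

Call:
drive_tool([
  [-1, -0.017, 0.027, 0, 0.039, -0.042, 0.518],
  [-1, -0.017, 0.027, 0.021, 0.039, -0.042, 0.518],
  [-1, -0.017, 0.027, 0.021, 0.039, -0.042, 0.518],
  [-1, -0.017, 0.027, 0.021, 0.039, -0.042, 0.518],
  [-1, -0.017, 0.027, 0.021, 0.039, -0.042, 0.518],
])

```text
time: 5.15
ee_pos: [477.0, -219.4, 119.2]
ee_rot: [0.005, 0.995, 0.058, -0.079]
contact_force: [-0.2, 0.7, -1.7]
opening: 48.8
finger_force: 32.5
```

```bash
python3 -c "
from h import *
R0=pose()
im,d,W=cloud('wrist');cv2.imwrite('pics/w2.png',im);np.save('w2.npy',W)
B=RB.inv().apply(W.reshape(-1,3)-BC);
m=(abs(B[:,1])<60)&(B[:,0]>-60)&(B[:,0]<10)&(abs(B[:,2])<8)
print('bed z',np.nanmedian(B[m,2]),m.sum())
A=np.c_[B[m][:,:2],np.ones(m.sum())];print(np.linalg.lstsq(A,B[m,2],rcond=None)[0])
m=(B[:,2]>19)&(B[:,2]<25)&(B[:,0]>34)&(B[:,0]<65)&(abs(B[:,1])<35)
for s in (1,-1):
  k=m&(B[:,1]*s>0);print(s,cv2.minAreaRect(B[k,:2].astype(np.float32)),np.median(B[k,2]),k.sum())
go(bed([-30,0,20]),RBT)"
```

```text
bed z -1.4010760913701286 11729
[-1.51008261e-04  4.23205580e-04 -1.39454106e+00]
1 ((48.878753662109375, 20.100509643554688), (21.869152069091797, 19.549848556518555), 89.54568481445312) 20.594471699807922 1050
-1 ((48.942237854003906, -15.738298416137695), (20.312957763671875, 21.897241592407227), 0.9583829045295715) 20.56273410482449 1036
shift mm [-1.4  1.6 62.2] turn [ 0.002 -0.002  0.008] | t 5.2 F [-0.   0.  -2.2] open 48.8 bedpos [-28.8   1.7  82.2] J [-0.6   0.25  1.73 -0.11  1.28  0.89]
```

View pics/w2.png

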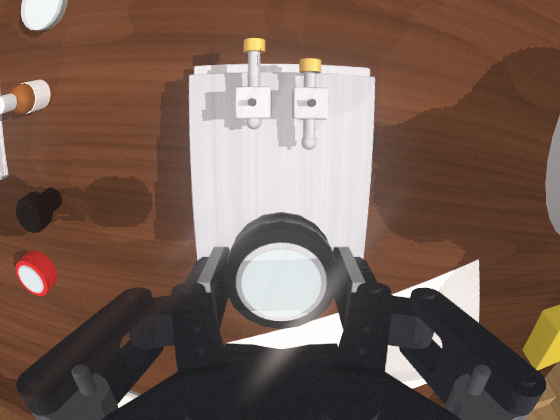

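The wrist view shows the lens held level in the jaws at (281,280). The stops are at (253,102) and (310,102), with tip ends at about (253,127) left and (310,147) right. The right screw is the longer one, and the tool is laterally centred on the stops.

```bash
sed -i 's/^BC=.*//; s/; BC=np.array.*/; BC=np.array([492.5,-219.5,33.7])/' h.py; sed -i '/^def pose/i BC=BC+RB.apply([0.9,2.0,-1.0])' h.py
python3 -c "
from h import *
W=np.load('w2.npy');B=RB.inv().apply(W.reshape(-1,3)-BC)
C=[]
for s in (1,-1):
  k=(abs(B[:,1]-18*s)<5)&(B[:,2]>9)&(B[:,2]<20)&(B[:,0]<37.5)&(B[:,0]>5)
  Q=B[k];e=Q[:,0].min();n=Q[Q[:,0]<e+9];print(s,len(Q),'tip end',np.sort(Q[:,0])[:4].round(1),'y',n[:,1].mean(),'ztop',n[:,2].max());C.append([np.sort(Q[:,0])[1]+5,18*s])
a,b=np.array(C);m=(a+b)/2;d=a-b;L=np.hypot(*d);nn=np.array([-d[1],d[0]])/L
if nn[0]>0: nn=-nn
print('seat',m+nn*np.sqrt(900-L*L/4),C)
go(bed([-28,1,25]),RBT)"
```

```text
1 126 tip end [31.6 31.6 31.7 31.7] y 17.781441935364814 ztop 17.453498904581686
-1 374 tip end [18.1 18.2 18.3 18.3] y -17.538334602603058 ztop 17.635954199956537
seat [8.31916146 8.04228379] [[np.float64(36.618346748849255), 18], [np.float64(23.212094509068905), -18]]
shift mm [ 1.5 -1.4 58.2] turn [ 0.002 -0.002  0.008] | t 5.2 F [-0.   0.  -2.2] open 48.8 bedpos [-29.7  -0.3  83.2] J [-0.6   0.25  1.73 -0.11  1.28  0.89]
```

Call:
drive_tool([
  [-1, 0.027, -0.011, 0.03, 0.002, -0.002, 0.008],
  [-1, 0.027, -0.011, 0.06, 0.002, -0.002, 0.008],
  [-1, 0.027, -0.011, 0.073, 0.002, -0.002, 0.008],
  [-1, 0.027, -0.011, 0.073, 0.002, -0.002, 0.008],
  [-1, 0.027, -0.011, 0.073, 0.002, -0.002, 0.008],
])

```text
time: 5.82
ee_pos: [492.1, -207.9, 44.8]
ee_rot: [0.005, 0.996, 0.053, -0.078]
contact_force: [0.6, -0.1, -3.2]
opening: 48.9
finger_force: 32.4
```

```bash
python3 -c "
from h import *
go(bed([-2,11,3.2]),RBT)"
```

```text
shift mm [-0.2 -1.4  8.9] turn [ 0.002 -0.003 -0.003] | t 5.83 F [ 0.6 -0.1 -3.2] open 48.9 bedpos [-1.8  9.6 12.1] J [-0.57  0.38  1.73 -0.11  1.15  0.95]
```

Call:
drive_tool([
  [-1, 0, -0.001, 0.002, 0.002, -0.003, 0],
  [-1, 0, -0.001, 0.004, 0.002, -0.003, 0],
  [-1, 0, -0.001, 0.005, 0.002, -0.003, 0],
  [-1, 0, -0.001, 0.006, 0.002, -0.003, 0],
  [-1, 0, -0.001, 0.006, 0.002, -0.003, 0],
])

```text
time: 6.45
ee_pos: [490.2, -206.3, 37.6]
ee_rot: [0.004, 0.995, 0.052, -0.081]
contact_force: [0.2, 0.3, -1.0]
opening: 48.5
finger_force: 32.5
```

Call:
drive_tool([
  [-1, 0, 0, 0.0005, 0, 0, 0],
  [-1, 0, 0, 0.0005, 0, 0, 0],
  [-1, 0, 0, 0.001, 0, 0, 0],
  [-1, 0, 0, 0.001, 0, 0, 0],
  [-1, 0, 0, 0.001, 0, 0, 0],
])

```text
time: 7.08
ee_pos: [490.6, -206.6, 37.5]
ee_rot: [0.004, 0.995, 0.052, -0.081]
contact_force: [-0.4, 1.5, 6.1]
opening: 48.6
finger_force: 33.3
```

Call:
drive_tool([
  [-1, 0, 0, 0.0005, 0, 0, 0],
  [-1, 0, 0, 0.0005, 0, 0, 0],
  [-1, 0, 0, 0.001, 0, 0, 0],
  [-1, 0, 0, 0.001, 0, 0, 0],
  [-1, 0, 0, 0.001, 0, 0, 0],
])

```text
time: 7.7
ee_pos: [490.9, -206.8, 37.4]
ee_rot: [0.004, 0.995, 0.052, -0.08]
contact_force: [-2.2, 2.7, 11.5]
opening: 49.1
finger_force: 33.8
```

The lens is on the bed and the stiffness is about 6 N/mm. I'll back off a little, then open gently.

Call:
drive_tool([
  [-1, 0, 0, -0.001, 0, 0, 0],
  [-1, 0, 0, -0.0015, 0, 0, 0],
  [0.3, 0, 0, -0.0015, 0, 0, 0],
  [0.5, 0, 0, -0.0015, 0, 0, 0],
  [0.6, 0, 0, -0.0015, 0, 0, 0],
])

```text
time: 8.32
ee_pos: [489.7, -206.1, 36.6]
ee_rot: [0.003, 0.995, 0.052, -0.081]
contact_force: [0.0, 0.2, -0.3]
opening: 68.5
finger_force: 0.0
```

```bash
python3 -c "
from h import *
go(bed([-60,11,60]),RBT)"
```

```text
shift mm [-57.5   0.6 -56.2] turn [-0.002  0.003 -0.003] | t 8.32 F [ 0.   0.2 -0.3] open 68.5 bedpos [-2.7 11.6  3.7] J [-0.57  0.39  1.74 -0.11  1.14  0.95]
```

Call:
drive_tool([
  [0.6, 0, 0, -0.02, 0, 0, 0],
  [0.6, 0, 0, -0.05, 0, 0, 0],
  [0, -0.045, 0, -0.07, 0, 0, 0],
  [-1, -0.06, 0, -0.07, 0, 0, 0],
  [-1, -0.06, 0, -0.07, 0, 0, 0],
])

```text
time: 8.95
ee_pos: [441.7, -211.2, 115.2]
ee_rot: [0.003, 0.995, 0.052, -0.081]
contact_force: [0.1, 0.5, 0.1]
opening: 13.8
finger_force: 0.0
```

```bash
cat > m.py <<'E'
from h import *
def measure(fn=None):
    im,d,W=cloud('wrist')
    if fn: cv2.imwrite(fn,im)
    B=RB.inv().apply(W.reshape(-1,3)-BC);B=B[~np.isnan(B[:,0])]
    s=(abs(B[:,1])<60)&(abs(B[:,0])<60)
    B[:,2]-=np.median(B[s&(abs(B[:,2])<6),2])
    out={}
    for k,sg in(('L',1),('R',-1)):
        q=B[(B[:,2]>20)&(B[:,2]<24)&(abs(B[:,0]-48)<13)&(abs(B[:,1]-18*sg)<13)];r=cv2.minAreaRect(q[:,:2].astype(np.float32));print(k,np.round(r[0],1),np.round(r[1],1))
        out[k]=np.array(r[0])
    off=(out['L']+out['R'])/2-[48,0]; B[:,:2]-=off; print('off',off.round(2))
    C=[]
    for sg in(1,-1):
        q=B[(abs(B[:,1]-18*sg)<5)&(B[:,2]>13)&(B[:,2]<19)&(B[:,0]<37.5)&(B[:,0]>10)&(np.hypot(B[:,0]-0,B[:,1]-9)>0)]
        C.append(q)
    q=B[(B[:,2]>21)&(B[:,2]<28)&(B[:,0]<36)&(B[:,0]>-45)&(abs(B[:,1])<45)]
    c,r=cv2.minEnclosingCircle(q[:,:2].astype(np.float32));print('lens',np.round(c,1),round(r,2),'z',np.median(q[:,2]).round(1),len(q),'-> in BC frame',(np.array(c)+off).round(1))
    for sg,q in zip((1,-1),C):
        q=q[np.hypot(q[:,0]-c[0],q[:,1]-c[1])>25.3]
        if len(q)>5:
            e=np.sort(q[:,0])[1];b=[e+5,18*sg];print('tip',sg,'end',e.round(1),len(q),'gap',(np.hypot(b[0]-c[0],b[1]-c[1])-30).round(1))
E
python3 -c "
from m import *
measure('pics/w3.png')
n=np.array([.937,-.349])
go(bed([*(np.array([-2.7,11.6])-44*n),60]),RB*Rn.from_euler('z',-.356)*Rn.from_euler('x',np.pi))"
```

```text
L [48.1 18.4] [21.8 20.1]
R [ 48.  -17.7] [20.2 22.4]
off [0.02 0.37]
lens [-1.4 10.8] 25.09 z 24.8 5496 -> in BC frame [-1.3 11.2]
tip 1 end 31.4 142 gap 8.4
tip -1 end 18.2 403 gap 7.9
shift mm [ 18.4 -15.2  13.3] turn [-0.002  0.003  0.353] | t 9.0 F [0.2 0.  0.4] open 6.2 bedpos [-62.4  11.8  73.3] J [-0.62  0.18  1.83 -0.11  1.26  0.88]
```

View pics/w3.png

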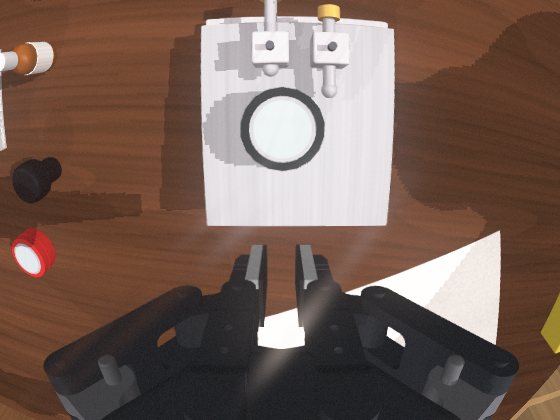

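The wrist view shows the lens flat on the bed at (282,129), with the tips at (270,70) and (330,92). Lens radius 25.1 and top 24.8 mm fit the stated sizes. Both gaps are about 8 mm, so I'll push along the seat line with closed fingers.

Call:
drive_tool([
  [-1, 0.0198, -0.0148, 0.013, 0, 0, 0.353],
  [-1, 0.0198, -0.0148, 0.013, 0, 0, 0.353],
  [-1, 0.0198, -0.0148, 0.045, 0, 0, 0.353],
  [-1, 0.0198, -0.0148, 0.065, 0, 0, 0.353],
  [-1, 0.0198, -0.0148, 0.067, 0, 0, 0.353],
])

```text
time: 9.62
ee_pos: [448.3, -194.4, 44.0]
ee_rot: [0.017, 0.989, -0.123, -0.081]
contact_force: [-0.3, 0.3, 0.5]
opening: 0.2
finger_force: 0.0
```

```bash
cat > g.py <<'E'
from h import *
n=np.array([.937,-.349]); RP=RB*Rn.from_euler('z',-.356)*Rn.from_euler('x',np.pi)
def st():
    p,R,s=pose();b=RB.inv().apply(p-BC);f=RP.inv().apply(s['contact_force'])
    d=b[:2]-np.array([8.4,8.3]);print('bed',b.round(2),'along',(d@n).round(2),'side',(d@[.349,.937]).round(2),'Ftool',f.round(2),'turn',(R.inv()*RP).as_rotvec().round(3),'t',s['time'])
st()
E
python3 g.py
```

```text
bed [-43.25  27.77   4.6 ] along -55.19 side 0.21 Ftool [-0.41 -0.19 -0.41] turn [-0.003  0.008  0.001] t 9.625
```

Call:
drive_tool([
  [-1, 0.004, 0, -0.001, 0, 0, 0],
  [-1, 0.006, 0, -0.001, 0, 0, 0],
  [-1, 0.007, 0, -0.001, 0, 0, 0],
  [-1, 0.008, 0, -0.001, 0, 0, 0],
  [-1, 0.009, 0, -0.001, 0, 0, 0],
])

```text
time: 10.25
ee_pos: [458.3, -197.9, 46.2]
ee_rot: [0.018, 0.989, -0.123, -0.079]
contact_force: [-0.8, 0.2, 0.4]
opening: -0.1
finger_force: 0.3
```

Call:
drive_tool([
  [-1, 0.001, 0, 0, 0, 0, 0],
  [-1, 0.0015, 0, 0, 0, 0, 0],
  [-1, 0.002, 0, 0, 0, 0, 0],
  [-1, 0.0025, 0, 0, 0, 0, 0],
  [-1, 0.003, 0, 0, 0, 0, 0],
])

```text
time: 10.88
ee_pos: [461.2, -198.6, 45.6]
ee_rot: [0.018, 0.989, -0.123, -0.079]
contact_force: [-0.3, -0.6, 1.1]
opening: 0.1
finger_force: 0.3
```

```bash
python3 g.py; python3 -c "
from m import *
measure()"
```

```text
bed [-31.33  22.15   8.13] along -42.06 side -0.88 Ftool [-0.28  0.74 -1.04] turn [-0.001  0.003  0.   ] t 10.875
L [48.2 18.2] [20.3 22.3]
R [ 48.1 -17.7] [20.  22.1]
off [0.14 0.27]
lens [-0.9 10.8] 28.84 z 24.8 11756 -> in BC frame [-0.8 11. ]
tip 1 end 24.5 316 gap 1.3
tip -1 end 10.4 876 gap 3.1
```

```bash
sed -i "s/    c,r=cv2.min/    p0=RB.inv().apply(pose()[0]-BC)[:2]-off; nv=np.array([.937,-.349]); q=q[(q[:,:2]-p0)@nv>11.5]\n    c,r=cv2.min/; s/>25.3/>26/" m.py; python3 -c "
from m import *
measure()"
```

```text
L [48.1 18.2] [22.2 20.3]
R [ 48.1 -17.6] [22.1 20.2]
off [0.08 0.3 ]
lens [2.6 9.7] 25.38 z 24.8 11374 -> in BC frame [ 2.7 10. ]
tip 1 end 31.1 293 gap 4.5
tip -1 end 18.2 858 gap 4.5
```

Call:
drive_tool([
  [-1, 0.0005, 0, 0, 0, 0, 0],
  [-1, 0.001, 0, 0, 0, 0, 0],
  [-1, 0.0015, 0, 0, 0, 0, 0],
  [-1, 0.002, 0, 0, 0, 0, 0],
  [-1, 0.002, 0, 0, 0, 0, 0],
])

```text
time: 11.6
ee_pos: [463.1, -199.1, 45.3]
ee_rot: [0.018, 0.989, -0.123, -0.079]
contact_force: [0.3, 0.0, 0.6]
opening: 0.4
finger_force: 0.1
```

```bash
python3 g.py; python3 -c "
from m import *
measure()"
```

```text
bed [-29.4   21.42   8.14] along -40.0 side -0.9 Ftool [ 0.18 -0.04 -0.61] turn [-0.001  0.003  0.   ] t 11.6
L [48.3 18.1] [20.  22.1]
R [ 48.  -17.7] [20.2 22.2]
off [0.15 0.21]
lens [4.4 9.3] 25.41 z 24.8 11364 -> in BC frame [4.6 9.6]
tip 1 end 31.3 284 gap 3.1
tip -1 end 18.2 853 gap 3.2
```

Call:
drive_tool([
  [-1, 0.0005, 0, 0, 0, 0, 0],
  [-1, 0.001, 0, 0, 0, 0, 0],
  [-1, 0.0015, 0, 0, 0, 0, 0],
  [-1, 0.002, 0, 0, 0, 0, 0],
  [-1, 0.002, 0, 0, 0, 0, 0],
])

```text
time: 12.28
ee_pos: [465.1, -199.6, 45.0]
ee_rot: [0.018, 0.989, -0.123, -0.079]
contact_force: [-0.3, -0.5, -0.4]
opening: 0.0
finger_force: 0.1
```

Call:
drive_tool([
  [-1, 0.0002, 0, 0, 0, 0, 0],
  [-1, 0.0004, 0, 0, 0, 0, 0],
  [-1, 0.0006, 0, 0, 0, 0, 0],
  [-1, 0.0008, 0, 0, 0, 0, 0],
  [-1, 0.0008, 0, 0, 0, 0, 0],
])

```text
time: 12.9
ee_pos: [465.7, -199.8, 44.9]
ee_rot: [0.018, 0.989, -0.123, -0.079]
contact_force: [0.0, 0.4, 0.4]
opening: -0.3
finger_force: 0.3
```

```bash
python3 g.py; python3 -c "
from m import *
measure()"
```

```text
bed [-26.84  20.45   8.13] along -37.26 side -0.91 Ftool [-0.11 -0.33 -0.38] turn [-0.001  0.003  0.   ] t 12.9
L [48.2 18.2] [22.2 20.1]
R [ 48.1 -17.7] [22.4 20.1]
off [0.16 0.22]
lens [7.2 8.6] 25.29 z 24.8 11381 -> in BC frame [7.4 8.8]
tip 1 end 31.5 273 gap 0.8
tip -1 end 18.3 839 gap 1.0
```

Call:
drive_tool([
  [-1, 0.0002, 0, 0, 0, 0, 0],
  [-1, 0.0004, 0, 0, 0, 0, 0],
  [-1, 0.0006, 0, 0, 0, 0, 0],
  [-1, 0.0006, 0, 0, 0, 0, 0],
  [-1, 0.0006, 0, 0, 0, 0, 0],
])

```text
time: 13.58
ee_pos: [466.1, -200.0, 44.8]
ee_rot: [0.018, 0.989, -0.123, -0.079]
contact_force: [-3.1, 0.2, 1.8]
opening: 0.0
finger_force: 1.6
```

```bash
python3 g.py
```

```text
bed [-26.5   20.28   8.12] along -36.89 side -0.96 Ftool [-3.25  0.69 -1.29] turn [-0.001  0.003  0.   ] t 13.575
```

Call:
drive_tool([
  [-1, 0.0001, 0, 0, 0, 0, 0],
  [-1, 0.0002, 0, 0, 0, 0, 0],
  [-1, 0.0003, 0, 0, 0, 0, 0],
  [-1, 0.0004, 0, 0, 0, 0, 0],
  [-1, 0.0004, 0, 0, 0, 0, 0],
])

```text
time: 14.2
ee_pos: [466.3, -200.0, 44.8]
ee_rot: [0.018, 0.989, -0.123, -0.08]
contact_force: [-5.4, 1.0, 4.4]
opening: -0.1
finger_force: 2.9
```

```bash
python3 g.py; python3 -c "
from m import *
measure()"
```

```text
bed [-26.28  20.19   8.12] along -36.65 side -0.97 Ftool [-6.08  0.58 -3.49] turn [-0.001  0.004  0.001] t 14.2
L [48.1 18.2] [20.1 22.3]
R [ 48.1 -17.7] [20.1 22.3]
off [0.1  0.24]
lens [7.6 8.1] 25.36 z 24.8 11381 -> in BC frame [7.7 8.4]
tip 1 end 31.5 266 gap 0.6
tip -1 end 18.3 823 gap 0.5
```

Call:
drive_tool([
  [-1, -0.0005, 0, 0, 0, 0, 0],
  [-1, -0.0005, 0.001, 0, 0, 0, 0],
  [-1, -0.0005, 0.002, 0, 0, 0, 0],
  [-1, -0.0005, 0.003, 0, 0, 0, 0],
  [-1, -0.0005, 0.003, 0, 0, 0, 0],
])

```text
time: 14.88
ee_pos: [465.7, -202.9, 44.9]
ee_rot: [0.018, 0.989, -0.123, -0.079]
contact_force: [-1.5, 1.0, -0.7]
opening: 0.2
finger_force: 0.5
```

```bash
python3 g.py; python3 -c "
from m import *
measure()"
```

```text
bed [-27.25  17.39   8.08] along -36.57 side -3.92 Ftool [-1.57 -0.63  0.92] turn [-0.001  0.002  0.   ] t 14.875
L [48.2 18.1] [20.1 22.3]
R [ 48.2 -17.7] [22.2 20.2]
off [0.16 0.22]
lens [7.1 7.7] 25.82 z 24.8 11398 -> in BC frame [7.2 8. ]
tip 1 end 31.6 271 gap 1.2
tip -1 end 18.2 835 gap 0.4
```

Call:
drive_tool([
  [-1, 0, -0.001, 0, 0, 0, 0],
  [-1, 0, -0.003, 0, 0, 0, 0],
  [-1, 0, -0.004, 0, 0, 0, 0],
  [-1, 0, -0.006, 0, 0, 0, 0],
  [-1, 0, -0.006, 0, 0, 0, 0],
])

```text
time: 15.55
ee_pos: [467.1, -196.8, 44.7]
ee_rot: [0.018, 0.989, -0.123, -0.079]
contact_force: [-0.2, 0.1, 0.1]
opening: 0.0
finger_force: 0.2
```

```bash
python3 g.py; python3 -c "
from m import *
measure()"
```

```text
bed [-25.15  23.31   8.19] along -36.67 side 2.35 Ftool [-0.18 -0.06 -0.04] turn [-0.001  0.003  0.001] t 15.55
L [48.2 18.2] [22.3 20.3]
R [ 48.1 -17.6] [22. 20.]
off [0.11 0.3 ]
lens [7.6 8.5] 25.77 z 24.8 11304 -> in BC frame [7.7 8.8]
tip 1 end 31.5 265 gap 0.4
tip -1 end 18.3 838 gap 0.8
```

Call:
drive_tool([
  [-1, 0.0003, 0.002, 0, 0, 0, 0],
  [-1, 0.0006, 0.003, 0, 0, 0, 0],
  [-1, 0.0008, 0.003, 0, 0, 0, 0],
  [-1, 0.001, 0.003, 0, 0, 0, 0],
  [-1, 0.001, 0.003, 0, 0, 0, 0],
])

```text
time: 16.23
ee_pos: [466.5, -199.9, 44.5]
ee_rot: [0.018, 0.989, -0.123, -0.08]
contact_force: [-5.1, 1.3, 2.4]
opening: -0.1
finger_force: 2.8
```

```bash
python3 g.py
```

```text
bed [-26.03  20.26   7.88] along -36.44 side -0.81 Ftool [-5.61  0.1  -1.58] turn [-0.001  0.005  0.001] t 16.225
```

Call:
drive_tool([
  [-1, -0.0003, 0.001, 0, 0, 0, 0],
  [-1, -0.0003, 0.002, 0, 0, 0, 0],
  [-1, -0.0003, 0, 0, 0, 0, 0],
  [-1, -0.0003, -0.002, 0, 0, 0, 0],
  [-1, -0.0003, -0.002, 0, 0, 0, 0],
])

```text
time: 16.85
ee_pos: [466.4, -198.4, 44.4]
ee_rot: [0.018, 0.989, -0.123, -0.08]
contact_force: [-7.0, -0.2, 1.7]
opening: -0.1
finger_force: 3.4
```

```bash
python3 g.py
```

```text
bed [-25.96  21.75   7.81] along -36.89 side 0.61 Ftool [-6.93  1.97 -0.58] turn [0.    0.005 0.001] t 16.85
```

Call:
drive_tool([
  [-1, 0, 0.001, 0, 0, 0, 0],
  [-1, 0, 0.002, 0, 0, 0, 0],
  [-1, 0.0002, 0.002, 0, 0, 0, 0],
  [-1, 0.0003, 0.002, 0, 0, 0, 0],
  [-1, 0.0003, 0.002, 0, 0, 0, 0],
])

```text
time: 17.48
ee_pos: [466.5, -200.4, 44.5]
ee_rot: [0.018, 0.989, -0.123, -0.08]
contact_force: [-5.9, -0.6, 1.2]
opening: 0.3
finger_force: 3.0
```

```bash
python3 g.py
```

```text
bed [-26.14  19.81   7.82] along -36.38 side -1.27 Ftool [-5.66  2.05 -0.24] turn [0.    0.004 0.001] t 17.475
```

Call:
drive_tool([
  [-1, -0.003, 0, 0, 0, 0, 0],
  [-1, -0.008, 0, 0, 0, 0, 0],
  [-1, -0.015, 0, 0, 0, 0, 0],
  [-1, -0.015, 0, 0, 0, 0, 0],
  [-1, -0.015, 0, 0, 0, 0, 0],
])

```text
time: 18.1
ee_pos: [453.0, -196.6, 47.1]
ee_rot: [0.018, 0.989, -0.123, -0.079]
contact_force: [-0.2, 0.2, 1.3]
opening: -0.2
finger_force: 0.0
```

```bash
cat >> m.py <<'E'
def fine(fn=None,N=4):
    res=[]
    for i in range(N):
        im,d,W=cloud('wrist')
        B=RB.inv().apply(W.reshape(-1,3)-BC);V=B[~np.isnan(B[:,0])]
        z0=np.median(V[(abs(V[:,2])<5)&(abs(V[:,1])<60)&(abs(V[:,0])<60),2])
        q=V[(V[:,2]-z0>22.5)&(V[:,2]-z0<27)&(np.hypot(V[:,0]-8,V[:,1]-8.5)<30)]
        p0=RB.inv().apply(pose()[0]-BC)[:2];q=q[(q[:,:2]-p0)@np.array([.937,-.349])>13,:2]
        from scipy.spatial import ConvexHull
        from scipy.optimize import least_squares
        h=q[ConvexHull(q).vertices]
        f=least_squares(lambda c:np.hypot(h[:,0]-c[0],h[:,1]-c[1])-c[2],[8,8.5,25],loss='soft_l1',f_scale=.2).x
        row=list(f)
        for sg in(1,-1):
            k=V[(abs(V[:,1]-18*sg)<6)&(V[:,2]-z0>12.5)&(V[:,2]-z0<19)&(V[:,0]<37)&(np.hypot(V[:,0]-f[0],V[:,1]-f[1])>26.)]
            # ball: fit sphere r=5, points on the tip cap
            e=k[:,0].min();k=k[k[:,0]<e+5.5]
            c=least_squares(lambda c:np.linalg.norm(k-c,axis=1)-5,[e+5,18*sg,z0+12],loss='soft_l1',f_scale=.2).x
            row+=[c[0],c[1],c[2]-z0,np.hypot(*(c[:2]-f[:2]))-30]
        res.append(row)
    print(np.mean(res,0).round(2),np.std(res,0).round(2)[[3,6,10]])
    if fn:
        cv2.imwrite(fn,im)
E
python3 g.py;python3 -c "
from m import *
fine('pics/w4.png')"
```

```text
bed [-39.36  25.05   8.34] along -50.6 side -0.97 Ftool [-0.47 -0.1  -1.27] turn [-0.001  0.002  0.   ] t 18.1
[ 8.060e+00  8.210e+00  2.470e+01 -3.145e+01  1.255e+01  1.604e+01
  9.750e+00  2.311e+01 -1.773e+01  1.208e+01 -1.000e-02] [0.09 0.11 0.06]
```

```bash
sed -i 's/(V\[:,0\]<37)/(V[:,0]<37)\&(V[:,0]>14)/' m.py;python3 -c "
from m import *
fine('pics/w4.png',6)
im=cv2.imread('pics/w4.png');cv2.imwrite('pics/w4c.png',cv2.resize(im[0:200,180:400],None,fx=3,fy=3,interpolation=cv2.INTER_CUBIC)[:600,:800])"
```

```text
[  8.1    8.16  24.71  36.18  18.26  12.1   -0.16  23.12 -17.71  12.05
  -0.08] [0.06 0.06 0.09]
```

View pics/w4c.png

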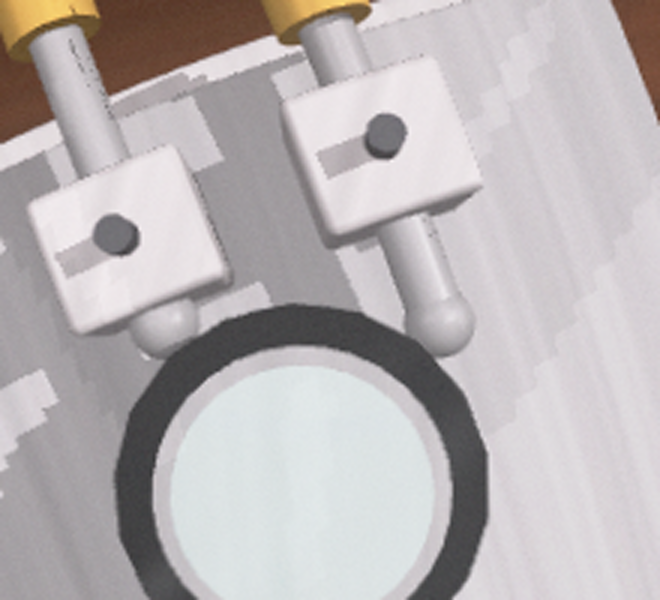

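The crop shows the lens rim visually against both ball tips, at (165,330) and (440,325). The fitted gaps are -0.16 and -0.08 mm, zero within noise. One last clean push between the tips.

Call:
drive_tool([
  [-1, 0.005, -0.0007, 0, 0, 0, 0],
  [-1, 0.01, -0.0007, 0, 0, 0, 0],
  [-1, 0.0125, -0.0007, 0, 0, 0, 0],
  [-1, 0.0132, -0.0007, 0, 0, 0, 0],
  [-1, 0.0132, -0.0007, 0, 0, 0, 0],
])

```text
time: 19.23
ee_pos: [465.6, -199.0, 44.8]
ee_rot: [0.018, 0.989, -0.123, -0.079]
contact_force: [-0.3, -0.1, -0.1]
opening: -0.2
finger_force: 0.0
```

```bash
python3 g.py
```

```text
bed [-26.9   21.24   8.09] along -37.59 side -0.19 Ftool [-0.23  0.11  0.11] turn [-0.001  0.003  0.001] t 19.225
```

Call:
drive_tool([
  [-1, 0.0003, 0, 0, 0, 0, 0],
  [-1, 0.0006, 0, 0, 0, 0, 0],
  [-1, 0.0008, 0, 0, 0, 0, 0],
  [-1, 0.001, 0, 0, 0, 0, 0],
  [-1, 0.001, 0, 0, 0, 0, 0],
])

```text
time: 19.85
ee_pos: [466.5, -199.3, 44.7]
ee_rot: [0.018, 0.989, -0.123, -0.079]
contact_force: [-0.1, 0.6, 0.7]
opening: 0.1
finger_force: 0.3
```

```bash
python3 g.py
```

```text
bed [-26.04  20.91   8.13] along -36.67 side -0.2 Ftool [-0.31 -0.5  -0.71] turn [-0.001  0.003  0.   ] t 19.85
```

Call:
drive_tool([
  [-1, 0.0002, 0, 0, 0, 0, 0],
  [-1, 0.0004, 0, 0, 0, 0, 0],
  [-1, 0.0006, 0, 0, 0, 0, 0],
  [-1, 0.0006, 0, 0, 0, 0, 0],
  [-1, 0.0006, 0, 0, 0, 0, 0],
])

```text
time: 20.48
ee_pos: [466.7, -199.3, 44.6]
ee_rot: [0.018, 0.989, -0.123, -0.08]
contact_force: [-5.6, 0.7, 4.4]
opening: -0.1
finger_force: 2.8
```

```bash
python3 g.py
```

```text
bed [-25.81  20.85   8.06] along -36.43 side -0.18 Ftool [-6.14  0.95 -3.43] turn [-0.001  0.004  0.001] t 20.475
```

Call:
drive_tool([
  [-1, 0.0002, 0, 0, 0, 0, 0],
  [-1, 0.0003, 0, 0, 0, 0, 0],
  [-1, 0.0004, 0, 0, 0, 0, 0],
  [-1, 0.0004, 0, 0, 0, 0, 0],
  [-1, 0.0004, 0, 0, 0, 0, 0],
])

```text
time: 21.1
ee_pos: [466.7, -199.3, 44.6]
ee_rot: [0.018, 0.989, -0.123, -0.08]
contact_force: [-6.0, 1.9, 6.1]
opening: 0.1
finger_force: 3.6
```

```bash
python3 g.py
```

```text
bed [-25.76  20.84   8.02] along -36.38 side -0.17 Ftool [-7.1  -0.06 -5.14] turn [-0.001  0.005  0.001] t 21.1
```

Call:
drive_tool([
  [-1, -0.001, 0, 0, 0, 0, 0],
  [-1, -0.004, 0, 0, 0, 0, 0],
  [-1, -0.01, 0, 0, 0, 0, 0],
  [-1, -0.01, 0, 0, 0, 0, 0],
  [-1, -0.01, 0, 0, 0, 0, 0],
])

```text
time: 21.72
ee_pos: [458.2, -197.2, 46.2]
ee_rot: [0.018, 0.989, -0.123, -0.079]
contact_force: [0.3, -0.0, -0.3]
opening: 0.4
finger_force: 0.0
```

```bash
cat > p.py <<'E'
import sys
from m import *
psi,dist=float(sys.argv[1]),float(sys.argv[2])
u=np.array([np.cos(psi),np.sin(psi)]);R=RB*Rn.from_euler('z',psi)*Rn.from_euler('x',np.pi)
c=np.array([8.1,8.2]); go(bed([*(c-dist*u),8]),R)
p,_,s=pose();print('dist',-(RB.inv().apply(p-BC)[:2]-c)@u,'F',R.inv().apply(s['contact_force']).round(1))
E
python3 -c "
from m import *
fine(None,6)"; python3 p.py 0 40
```

```text
[ 8.150e+00  8.180e+00  2.474e+01  3.635e+01  1.834e+01  1.203e+01
 -2.000e-02  2.305e+01 -1.766e+01  1.201e+01 -1.800e-01] [0.12 0.11 0.07]
shift mm [ 7.8 14.   0.1] turn [-0.001  0.003 -0.356] | t 22.02 F [-0.4  0.4  0.1] open 0.2 bedpos [-34.3  24.    8.2] J [-0.59  0.31  1.83 -0.11  1.13  1.29]
dist 42.40740779231592 F [-0.4 -0.5 -0.1]
```

Call:
drive_tool([
  [-1, -0.005, 0.002, 0, 0, 0.003, -0.18],
  [-1, -0.003, 0.007, 0, 0, 0.003, -0.356],
  [-1, 0, 0.014, 0, 0, 0.003, -0.356],
  [-1, 0.005, 0.014, 0, 0, 0.003, -0.356],
  [-1, 0.008, 0.014, 0, 0, 0.003, -0.356],
])

```text
time: 22.65
ee_pos: [462.6, -212.7, 45.6]
ee_rot: [0.004, 0.995, 0.053, -0.08]
contact_force: [0.5, -0.5, -0.6]
opening: 0.1
finger_force: 0.0
```

```bash
python3 p.py 0 36.5
```

```text
shift mm [ 3.  -0.3  0.1] turn [-0.001 -0.001 -0.001] | t 22.65 F [ 0.5 -0.5 -0.6] open 0.1 bedpos [-31.4   7.9   8.1] J [-0.61  0.33  1.8  -0.11  1.14  0.91]
dist 39.475722317544054 F [0.5 0.6 0.6]
```

Call:
drive_tool([
  [-1, 0.001, 0, 0, 0, 0, 0],
  [-1, 0.002, 0, 0, 0, 0, 0],
  [-1, 0.0025, 0, 0, 0, 0, 0],
  [-1, 0.003, 0, 0, 0, 0, 0],
  [-1, 0.003, 0, 0, 0, 0, 0],
])

```text
time: 23.28
ee_pos: [465.2, -212.3, 45.2]
ee_rot: [0.004, 0.995, 0.054, -0.08]
contact_force: [0.4, -0.2, -0.2]
opening: -0.4
finger_force: 0.0
```

```bash
python3 p.py 0 36.5
```

```text
shift mm [ 0.4 -0.1  0.2] turn [-0.001 -0.001  0.   ] | t 23.27 F [ 0.4 -0.2 -0.2] open -0.4 bedpos [-28.8   8.1   8.2] J [-0.6   0.33  1.8  -0.11  1.14  0.91]
dist 36.8514381522153 F [0.4 0.3 0.1]
```

Call:
drive_tool([
  [-1, 0.0002, 0, 0, 0, 0, 0],
  [-1, 0.0004, 0, 0, 0, 0, 0],
  [-1, 0.0006, 0, 0, 0, 0, 0],
  [-1, 0.0008, 0, 0, 0, 0, 0],
  [-1, 0.0008, 0, 0, 0, 0, 0],
])

```text
time: 23.9
ee_pos: [465.6, -212.3, 45.1]
ee_rot: [0.004, 0.995, 0.054, -0.08]
contact_force: [-3.4, 0.1, 2.5]
opening: -0.1
finger_force: 1.6
```

```bash
python3 p.py 0 36.5
```

```text
shift mm [-0.1 -0.1  0.1] turn [-0.001  0.     0.   ] | t 23.9 F [-3.4  0.1  2.5] open -0.1 bedpos [-28.3   8.1   8.1] J [-0.6   0.33  1.8  -0.11  1.14  0.92]
dist 36.409194792370336 F [-3.7 -0.4 -2. ]
```

Call:
drive_tool([
  [-1, 0.0001, 0, 0, 0, 0, 0],
  [-1, 0.0002, 0, 0, 0, 0, 0],
  [-1, 0.0003, 0, 0, 0, 0, 0],
  [-1, 0.0004, 0, 0, 0, 0, 0],
  [-1, 0.0004, 0, 0, 0, 0, 0],
])

```text
time: 24.52
ee_pos: [465.8, -212.2, 45.1]
ee_rot: [0.004, 0.995, 0.054, -0.08]
contact_force: [-4.6, 0.3, 4.4]
opening: 0.3
finger_force: 3.2
```

```bash
python3 p.py 0 36.5
```

```text
shift mm [-0.3 -0.1  0.1] turn [-0.001  0.001  0.001] | t 24.52 F [-4.6  0.3  4.4] open 0.3 bedpos [-28.1   8.1   8.1] J [-0.6   0.34  1.79 -0.11  1.14  0.92]
dist 36.23313298875114 F [-5.2 -0.8 -3.6]
```

Call:
drive_tool([
  [-1, -0.001, 0, 0, 0, 0, 0],
  [-1, -0.004, 0, 0, 0, 0, 0],
  [-1, -0.01, 0, 0, 0, 0, 0],
  [-1, -0.012, 0, 0, 0, 0, 0],
  [-1, -0.012, 0, 0, 0, 0, 0],
])

```text
time: 25.15
ee_pos: [454.5, -213.5, 46.9]
ee_rot: [0.004, 0.995, 0.054, -0.079]
contact_force: [0.1, 0.1, 0.4]
opening: 0.4
finger_force: 0.0
```

```bash
python3 -c "
from m import *
fine(None,6)"; python3 p.py -0.7 44
```

```text
[  8.11   8.25  24.74  36.29  18.24  12.09  -0.1   22.9  -17.62  11.96
  -0.2 ] [0.04 0.04 0.05]
shift mm [ 13.9 -28.5   0.2] turn [-0.001 -0.     0.7  ] | t 25.45 F [ 0.4 -0.5 -0.7] open -0.2 bedpos [-39.5   8.1   8.1] J [-0.62  0.31  1.82 -0.12  1.13  0.9 ]
dist 36.30495431222678 F [0.7 0.1 0.7]
```

Call:
drive_tool([
  [-1, 0, -0.01, 0, 0, 0, 0.18],
  [-1, 0, -0.02, 0, 0, 0, 0.36],
  [-1, 0.002, -0.0285, 0, 0, 0, 0.54],
  [-1, 0.008, -0.0285, 0, 0, 0, 0.7],
  [-1, 0.0139, -0.0285, 0, 0, 0, 0.7],
])

```text
time: 26.08
ee_pos: [465.4, -183.5, 44.7]
ee_rot: [0.031, 0.954, -0.29, -0.073]
contact_force: [-0.2, -0.3, -0.1]
opening: 0.1
finger_force: 0.0
```

```bash
python3 p.py -0.7 37
```

```text
shift mm [6.9 0.2 0.2] turn [-0.001  0.     0.002] | t 26.07 F [-0.2 -0.3 -0.1] open 0.1 bedpos [-25.4  36.7   8.2] J [-0.56  0.31  1.83 -0.11  1.13  1.66]
dist 43.94848627448216 F [0.  0.3 0.1]
```

Call:
drive_tool([
  [-1, 0.004, 0, 0, 0, 0, 0],
  [-1, 0.006, 0, 0, 0, 0, 0],
  [-1, 0.007, 0, 0, 0, 0, 0],
  [-1, 0.0075, 0, 0, 0, 0, 0],
  [-1, 0.0075, 0, 0, 0, 0, 0],
])

```text
time: 26.7
ee_pos: [471.2, -187.8, 43.8]
ee_rot: [0.031, 0.954, -0.291, -0.074]
contact_force: [0.0, -0.5, 0.6]
opening: -0.1
finger_force: 0.0
```

```bash
python3 p.py -0.7 36.3
```

```text
shift mm [ 0.4 -0.1  0.2] turn [-0.001  0.     0.001] | t 26.7 F [ 0.  -0.5  0.6] open -0.1 bedpos [-20.   31.8   8.2] J [-0.56  0.33  1.81 -0.11  1.14  1.66]
dist 36.67795347588294 F [ 0.2  0.5 -0.6]
```

Call:
drive_tool([
  [-1, 0.0002, 0, 0, 0, 0, 0],
  [-1, 0.0003, 0, 0, 0, 0, 0],
  [-1, 0.0004, 0, 0, 0, 0, 0],
  [-1, 0.0006, 0, 0, 0, 0, 0],
  [-1, 0.0006, 0, 0, 0, 0, 0],
])

```text
time: 27.32
ee_pos: [471.7, -188.1, 43.7]
ee_rot: [0.031, 0.954, -0.291, -0.074]
contact_force: [-0.4, 0.6, 0.4]
opening: 0.1
finger_force: 0.4
```

```bash
python3 p.py -0.7 36.3
```

```text
shift mm [-0.1 -0.   0.1] turn [-0.001  0.001  0.001] | t 27.32 F [-0.4  0.6  0.4] open 0.1 bedpos [-19.6  31.5   8.1] J [-0.56  0.33  1.8  -0.11  1.14  1.66]
dist 36.18200119787269 F [-0.7 -0.2 -0.4]
```

Call:
drive_tool([
  [-1, 0.0002, 0, 0, 0, 0, 0],
  [-1, 0.0004, 0, 0, 0, 0, 0],
  [-1, 0.0006, 0, 0, 0, 0, 0],
  [-1, 0.0006, 0, 0, 0, 0, 0],
  [-1, 0.0006, 0, 0, 0, 0, 0],
])

```text
time: 27.95
ee_pos: [471.9, -188.2, 43.6]
ee_rot: [0.031, 0.953, -0.291, -0.074]
contact_force: [-4.9, 2.4, 3.7]
opening: -0.4
finger_force: 2.8
```

```bash
python3 p.py -0.7 36.3
```

```text
shift mm [-0.3 -0.   0. ] turn [-0.001  0.002  0.001] | t 27.95 F [-4.9  2.4  3.7] open -0.4 bedpos [-19.4  31.4   8. ] J [-0.56  0.33  1.8  -0.11  1.14  1.66]
dist 35.95850498882946 F [-5.8  1.  -3. ]
```

Call:
drive_tool([
  [-1, 0.0001, 0, 0, 0, 0, 0],
  [-1, 0.0002, 0, 0, 0, 0, 0],
  [-1, 0.0003, 0, 0, 0, 0, 0],
  [-1, 0.0003, 0, 0, 0, 0, 0],
  [-1, 0.0003, 0, 0, 0, 0, 0],
])

```text
time: 28.58
ee_pos: [471.9, -188.2, 43.6]
ee_rot: [0.031, 0.953, -0.291, -0.074]
contact_force: [-5.2, 3.2, 5.3]
opening: 0.0
finger_force: 3.4
```

```bash
python3 p.py -0.7 36.3
```

```text
shift mm [-0.4 -0.   0. ] turn [-0.001  0.002  0.001] | t 28.57 F [-5.2  3.2  5.3] open 0.0 bedpos [-19.4  31.3   8. ] J [-0.56  0.33  1.8  -0.11  1.14  1.66]
dist 35.92357361991369 F [-6.7  0.8 -4.4]
```

Firm from both oblique directions. Now the final push between the tips.

Call:
drive_tool([
  [-1, -0.001, 0, 0, 0, 0, 0],
  [-1, -0.004, 0, 0, 0, 0, 0],
  [-1, -0.01, 0, 0, 0, 0, 0],
  [-1, -0.012, 0, 0, 0, 0, 0],
  [-1, -0.012, 0, 0, 0, 0, 0],
])

```text
time: 29.2
ee_pos: [462.7, -181.9, 45.2]
ee_rot: [0.031, 0.954, -0.291, -0.073]
contact_force: [0.2, 0.5, -0.0]
opening: -0.1
finger_force: 0.0
```

```bash
python3 -c "
from m import *
fine(None,6)"; python3 p.py -0.35 42
```

```text
[  8.18   8.12  24.73  36.    18.23  12.05  -0.4   23.17 -17.8   12.04
  -0.06] [0.13 0.1  0.05]
shift mm [ 7.5 14.4  0.2] turn [-0.001 -0.    -0.35 ] | t 29.5 F [0.5 0.8 0.1] open -0.3 bedpos [-27.9  38.4   8.2] J [-0.56  0.3   1.83 -0.11  1.13  1.66]
dist 44.13475140016468 F [ 0.3 -0.9 -0.2]
```

Call:
drive_tool([
  [-1, -0.004, 0.004, 0, 0, 0, -0.18],
  [-1, -0.002, 0.012, 0, 0, 0, -0.35],
  [-1, 0.003, 0.0144, 0, 0, 0, -0.35],
  [-1, 0.0075, 0.0144, 0, 0, 0, -0.35],
  [-1, 0.0075, 0.0144, 0, 0, 0, -0.35],
])

```text
time: 30.12
ee_pos: [461.4, -198.2, 45.6]
ee_rot: [0.018, 0.989, -0.121, -0.078]
contact_force: [-0.1, -0.8, 0.1]
opening: 0.0
finger_force: 0.0
```

Call:
drive_tool([
  [-1, 0.002, 0, 0, 0, 0, 0],
  [-1, 0.004, 0, 0, 0, 0, 0],
  [-1, 0.005, 0, 0, 0, 0, 0],
  [-1, 0.0054, 0, 0, 0, 0, 0],
  [-1, 0.0054, 0, 0, 0, 0, 0],
])

```text
time: 30.75
ee_pos: [466.1, -199.4, 44.8]
ee_rot: [0.017, 0.99, -0.12, -0.078]
contact_force: [0.5, 0.3, 0.1]
opening: 0.1
finger_force: 0.0
```

```bash
python3 p.py -0.35 36.1
```

```text
shift mm [0.7 0.1 0.1] turn [-0.001 -0.     0.   ] | t 30.75 F [0.5 0.3 0.1] open 0.1 bedpos [-26.4  20.9   8.1] J [-0.58  0.32  1.81 -0.11  1.13  1.28]
dist 36.784941465769734 F [ 0.4 -0.4 -0.2]
```

Call:
drive_tool([
  [-1, 0.0003, 0, 0, 0, 0, 0],
  [-1, 0.0006, 0, 0, 0, 0, 0],
  [-1, 0.0008, 0, 0, 0, 0, 0],
  [-1, 0.001, 0, 0, 0, 0, 0],
  [-1, 0.001, 0, 0, 0, 0, 0],
])

```text
time: 31.38
ee_pos: [466.6, -199.5, 44.7]
ee_rot: [0.017, 0.99, -0.12, -0.078]
contact_force: [-3.2, 1.5, 2.2]
opening: 0.1
finger_force: 2.0
```

```bash
python3 p.py -0.35 36.1
```

```text
shift mm [0.1 0.1 0.1] turn [-0.001  0.001  0.001] | t 31.38 F [-3.2  1.5  2.2] open 0.1 bedpos [-25.9  20.7   8.1] J [-0.58  0.33  1.81 -0.11  1.14  1.28]
dist 36.249259079660604 F [-3.8 -0.6 -1.7]
```

Call:
drive_tool([
  [-1, 0.0001, 0, 0, 0, 0, 0],
  [-1, 0.0002, 0, 0, 0, 0, 0],
  [-1, 0.0003, 0, 0, 0, 0, 0],
  [-1, 0.0004, 0, 0, 0, 0, 0],
  [-1, 0.0004, 0, 0, 0, 0, 0],
])

```text
time: 32.0
ee_pos: [466.8, -199.5, 44.6]
ee_rot: [0.017, 0.989, -0.12, -0.079]
contact_force: [-5.1, 1.4, 5.2]
opening: 0.1
finger_force: 3.4
```

```bash
python3 p.py -0.35 36.1
```

```text
shift mm [-0.   0.1  0.1] turn [-0.001  0.002  0.001] | t 32.0 F [-5.1  1.4  5.2] open 0.1 bedpos [-25.8  20.6   8.1] J [-0.58  0.33  1.81 -0.11  1.14  1.28]
dist 36.09261381945171 F [-6.   0.1 -4.4]
```

Call:
drive_tool([
  [-1, -0.0005, 0, 0, 0, 0, 0],
  [-1, -0.0015, 0, 0, 0, 0, 0],
  [-1, -0.005, 0, 0, 0, 0, 0],
  [-1, -0.015, 0, 0, 0, 0, 0],
  [-1, -0.02, 0, -0.02, 0, 0, 0],
])

```text
time: 32.62
ee_pos: [449.4, -193.5, 66.2]
ee_rot: [0.017, 0.989, -0.12, -0.079]
contact_force: [-0.2, -0.4, -0.6]
opening: -0.4
finger_force: 0.0
```

Call:
drive_tool([
  [-1, -0.005, 0, -0.03, 0, 0, 0],
  [-1, -0.01, 0, -0.05, 0, 0, 0],
  [-1, -0.01, 0, -0.05, 0, 0, 0],
  [-1, -0.01, 0, -0.05, 0, 0, 0],
  [-1, -0.01, 0, -0.05, 0, 0, 0],
])

```text
time: 33.25
ee_pos: [449.0, -190.9, 117.0]
ee_rot: [0.017, 0.989, -0.12, -0.079]
contact_force: [-0.7, -0.4, 0.7]
opening: -0.2
finger_force: 0.0
```

```bash
python3 -c "
from m import *
fine(None,8)
st=pose()[2];print(st['qd'].round(4),st['contact_force'].round(1),st['time'])"
```

```text
[  8.04   8.11  24.7   36.42  18.36  12.19   0.17  23.11 -17.54  12.07
  -0.26] [0.08 0.12 0.13]
[-0.0005 -0.0029 -0.0016  0.0003  0.0018 -0.0015] [0.1 0.2 0.3] 33.65
```

```bash
python3 -c "
from plant import ctrl
print(ctrl.close_job())"
```

```text
the job is handed in; nothing more can be done
None
```

I set the lens flat on the bed, nudged it against both stop screws with pushes of about 7 N or less, pulled the arm clear and handed the job in at about 34 s. The last camera fit put both gaps within about 0.3 mm of zero, but contact after letting go could not be measured directly and the hand-in returned no verdict.

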